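# Nest the cookware set in the enamel pot

### The arm

A 7-joint arm with a two-finger parallel gripper is mounted at the origin on the work surface. World frame = base frame: x ahead of the robot, y to its left, z up, the work surface at z = 0. Lengths are in mm, angles in degrees, forces in N, time in s.
With the tool pointing down it reaches from about 400 to 875 mm from the base axis. Payload 4.4 kg.
Tool frame: the origin (TCP) lies on the centre line of the jaws, within the pads' length; the fingertips stand 17 mm ahead of it and the grasp point (between the pads) lies 2 mm behind it; z points along the fingers, y is the direction in which the jaws open and shut (so a half turn about z gives the same grasp; the last joint's range is limited). The gripper opens to 85 mm and grips with 20 to 120 N. Pads are 22 mm wide; open, the fingers measure 114 mm over their backs; the gripper's body (76 mm by 85 mm) begins 54 mm behind the grasp point. The pads swing forward as they close: fully open they stand 13 mm farther back than shut.
Start: joints at [-73.384, 36.005, 2.206, 86.941, -1.547, 57.084, -1.146], TCP at [226.399, 609.312, 248.313] pointing down, gripper open.
Joint ranges: [-175.42, 175.42], [-21.48, 121.26], [-71.46, 75.88], [10.55, 141.38], [-63.04, 243.04], [13.31, 113.54], [-168.57, 168.57]. Speed limits (degrees/s): [147.25, 147.25, 180, 180, 180, 180, 180].

### API

Orientations are given as [roll, pitch, yaw] about the fixed x, y, z axes, in that order (R = Rz(yaw) Ry(pitch) Rx(roll)).
In Python, from plant import robot, snapshot, camera_params gives the robot as it stands.
- The arm moves only by the shell command python3 -m handwheel 'ROWS' [OPENING] [FORCE]. ROWS is JSON, a list that holds one entry, the list of rows, each a list of 6 numbers: the shift along the tool's x, y, z in mm, then the turn, a rotation vector about the tool's x, y, z in rad. In form: [[[tx, ty, tz, ax, ay, az], ...]]. A call has 1 to 10 rows; each row is the pose to reach, as a shift and turn from the pose measured when the call began, along the tool's axes at that moment; what a row does not reach only later rows make up. A row lasts 1/10 s, in which the tool goes at most 50 mm and 8.59 degrees, less where a joint would pass 70% of its speed; a pose out of reach is approached as far as the arm can. A call with a gripper value outside its range is refused whole. OPENING is the closure, from -1 (fully open) to 1 (shut), so that 0 is half open, set as the call begins (- or left out, the last holds). The fingers move at their own pace and stop on an object; FORCE is the grip in N (left out, the last holds). Time passes only in rows, so rows that repeat a pose let the fingers close. It gives the time, the measured TCP pose, the force and the opening at its end, in the units of the state.
- robot.state(): the state, without advancing time (a new reading comes with each control period).
- snapshot(name): name is "side" or "top" or "wrist"; returns the picture (400x640x3 uint8, red, green, blue); there is no depth.
- camera_params(name): a dict with "fx", "fy", "cx", "cy" (pixels), "eye" and "attitude" of the camera in the world. Camera axes: x right, y down, z forward; pixel columns grow to the right and rows downward; lengths in mm; the calibration is good to about 2 mm. A picture is of the moment at which its call begins: read the wrist's pose just before it. camera_params takes no time and is no camera call; for the wrist camera it gives the pose at the moment of the call.
- robot.close_job(): hands the job in, once; it reports no verdict.
The state is a dict: "t": time; "joint_pos": joint angles; "joint_velocities": joint speeds; "tau": joint torques, N m; "ee_pos": TCP position; "tcp_rot": TCP orientation; "contact_force": force on the tool from outside, world axes, zero at the start; "ft_torque": the same for the moment, N m; "grip_width": finger opening in mm.
Only numpy, scipy, OpenCV 4.12 (cv2) and the standard library are available. Lean on these libraries where they do the work, as an engineer would, in place of code of your own. Each camera call takes 0.05 s, during which the arm holds its last target. There are 200 camera calls.

### The job

Pack the set away in the blue enamel pot: stand the steel cup in the middle of the pot, cover it with the small bowl, cover that with the large bowl (both bowls stay upside down, rims flat on the pot's floor), and finish with the lid seated squarely on the pot. Work in that order and let go of each piece before fetching the next; set each down without dropping it. Leave the pot where it stands and the wooden spoon where it lies.

Things in the scene. Friction and masses are not known exactly. Their poses are not given: they have to be found in the camera images.
- pot: Pale blue enamel pot, open, standing upright, about 0.95 kg, loose. Round and straight-sided: outside diameter 162 mm, inside 156 mm, rim 70 mm above its underside, floor 5 mm thick (so 65 mm deep). Two dark wire loop handles just below the rim on its +y and -y sides reach 107 mm from the axis. Origin: centre of the underside, z up.
- cup: Small open steel cup standing upright, diameter 40 mm at the rim and 38 mm at the base, 28 mm high, wall 2 mm, 0.06 kg. Origin: centre of the underside, z up. Grip it across its outside.
- small_bowl: The smaller of two white ceramic bowls, lying upside down, 0.16 kg. Rim (below) 88 mm outside and 80 mm inside; the body is 36 mm high, tapering to 80 mm diameter at 26 mm and 66 mm at its top at 36 mm (flat); wall 4 mm, hollow 32 mm high. Foot on top: solid disc 36 mm in diameter from 36 mm to 56 mm height: grip it there. Origin: centre of the rim plane, z up through the foot.
- large_bowl: The larger white ceramic bowl, lying upside down, 0.34 kg. Rim (below) 120 mm outside and 112 mm inside; the body is 61 mm high, tapering to 106 mm diameter at 41 mm and 76 mm at its top at 61 mm (flat); wall 4 mm, hollow 57 mm high. Foot on top: solid disc 40 mm in diameter from 61 mm to 81 mm height: grip it there. Origin: centre of the rim plane, z up through the foot.
- pot_lid: Blue enamel lid, right way up, 0.35 kg, hollow dome. Skirt (height 0 to 6 mm, diameter 140 mm) goes inside the pot; flange (diameter 176 mm, underside at 6 mm, 3 mm thick) rests on the rim; dome to 32 mm, hollow to 29 mm. Wooden knob: diameter 32 mm from 39 to 54 mm height, top at 57 mm, neck below. Origin: centre of the skirt's lower edge, z up; seated, 64 mm above the pot's origin.
- spoon: Bystander: wooden stirring spoon, 255 mm long, 13 mm high, lying flat along its x axis, which points roughly to world +y. Origin: on the shelf under the stick, 8 mm from mid-length. (Beyond it at the far edge, fixed and not listed: the open press and a clear lidded box, at most 70 mm high, out of the way.)

How it is judged:
By the outcome, as a careful person would: the job done as asked, in the order asked, and still so for the second after the job is handed in, with the robot touching nothing.
It also fails if it takes over 120 s, if anything falls off the work surface, if the arm or the gripper's body presses on something with over 40 N, if the wrist force passes 120 N, or if a joint passes its speed limit or range.

## Working session

There is one attempt and no reset: what is moved stays moved. The work goes in short steps, Python scripts to look and compute and a shell command to move; the robot and the scene stay as the last step left them, time stands still between calls to the robot, and variables do not carry over. Pictures are saved under pics/ and viewed, about 12 in all and at most 16, crops included, and the job is handed in when it is done.

```bash
ls; mkdir -p pics; python3 - <<'E'
from plant import robot, snapshot, camera_params
import cv2
for n in ("top","side"):
    im=snapshot(n); cv2.imwrite(f"pics/{n}0.png",im[:,:,::-1]); print(n,camera_params(n))
print(robot.state())
print(camera_params("wrist"))
E
```

```text
pics
top {'fx': 454.6206383516598, 'fy': 454.6206383516598, 'cx': 317.8710215612181, 'cy': 206.79492890037596, 'eye': array([428.36235556,  -3.36701214, 983.4643373 ]), 'attitude': array([-168.62953261,    0.90536844,  -91.27156041])}
side {'fx': 369.3220037488998, 'fy': 369.3220037488998, 'cx': 319.88885798263584, 'cy': 197.59789658579956, 'eye': array([ 273.99070897, -422.07554737,  594.27841424]), 'attitude': array([-137.55403017,   -0.87583804,  -36.6679991 ])}
{'t': 0.1, 'joint_pos': array([-73.38613482,  36.05436268,   2.20345763,  86.98829149,
        -1.54624986,  57.08469984,  -1.1474564 ]), 'joint_velocities': array([-0.02082189, -0.14296563, -0.0208148 , -0.14502095, -0.04066412,
        0.02741582,  0.06583561]), 'tau': array([ 2.31140955e-03, -5.64538336e+01,  1.23026960e+00, -1.93978286e+01,
        1.12002832e-02,  5.31955171e-03, -5.63572101e-06]), 'ee_pos': array([226.20110075, 608.8182492 , 247.48386799]), 'tcp_rot': array([-1.79902366e+02,  2.04025428e-03,  1.59614386e+02]), 'contact_force': array([-0.70995119, -0.69407343, -0.74381203]), 'ft_torque': array([-0.00495351, -0.04333483,  0.00406487]), 'grip_width': 85.1672722533508}
{'fx': 308.56924894780025, 'fy': 308.56924894780025, 'cx': 319.70094799811505, 'cy': 199.96653771910997, 'eye': array([161.70820768, 634.28130369, 372.78773385]), 'attitude': array([1.64285096e+02, 1.04968342e-01, 6.95459623e+01])}
```

View pics/top0.png

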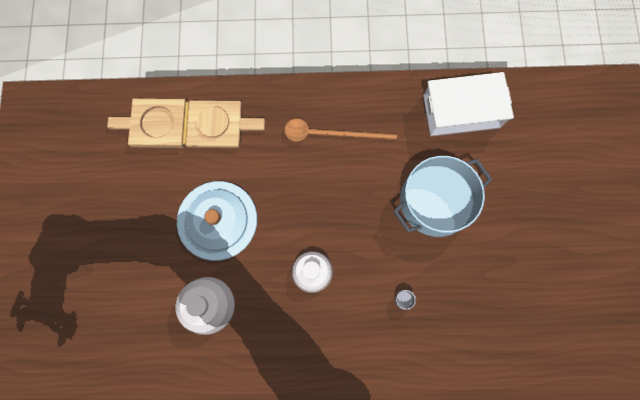

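View pics/side0.png

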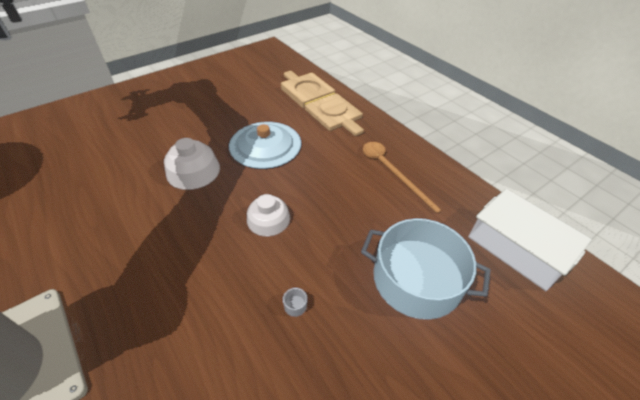

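The top view shows the pot at about (443,195) and the cup at (405,299). The small bowl is at (312,272), the large bowl at (205,305) and the lid at (217,220). The spoon runs along row 130 from column 285 to 397. The side view shows the same pieces, all upright and unobstructed.

```bash
cat > h.py <<'E'
import numpy as np, cv2
from scipy.spatial.transform import Rotation as R
from scipy.optimize import least_squares
from plant import robot, snapshot, camera_params
def cast(cp,px,z):
    px=np.atleast_2d(px).astype(float)
    d=np.c_[(px[:,0]-cp['cx'])/cp['fx'],(px[:,1]-cp['cy'])/cp['fy'],np.ones(len(px))]
    d=R.from_euler('xyz',cp['attitude'],degrees=True).apply(d)
    e=np.array(cp['eye']); return (e+d*((z-e[2])/d[:,2])[:,None])[:,:2]
def proj(cp,p):
    c=R.from_euler('xyz',cp['attitude'],degrees=True).inv().apply(np.atleast_2d(p)-cp['eye'])
    return np.c_[c[:,0]/c[:,2]*cp['fx']+cp['cx'],c[:,1]/c[:,2]*cp['fy']+cp['cy']]
def blob(im,seed,thr=1.3):
    f=im.astype(float)+1; m=(f[:,:,0]/f[:,:,2]<thr).astype(np.uint8)
    m=cv2.morphologyEx(m,cv2.MORPH_OPEN,np.ones((3,3),np.uint8))
    n,l=cv2.connectedComponents(m); k=l[int(seed[1]),int(seed[0])]
    if k==0: return None
    c,_=cv2.findContours((l==k).astype(np.uint8),cv2.RETR_EXTERNAL,cv2.CHAIN_APPROX_NONE)
    return max(c,key=len)[:,0,:]
def circ(p,r=None):
    c0,r0=cv2.minEnclosingCircle(p.astype(np.float32))
    f=lambda q:np.hypot(*(p-q[:2]).T)-(r if r else q[2])
    s=least_squares(f,[*c0,r0],loss='soft_l1',f_scale=1.5)
    return np.round(s.x[:2],1),round(r or s.x[2],1),round(np.median(abs(f(s.x))),2),round(r0,1)
def to(x,y,z,yaw=None):
    "tool-frame shift/turn from now to world target"
    s=robot.state(); T=R.from_euler('xyz',s['tcp_rot'],degrees=True)
    G=T if yaw is None else R.from_euler('xyz',[180,0,yaw],degrees=True)
    print('now',np.round(s['ee_pos'],1),np.round(s['tcp_rot'],1),'t',round(s['t'],2))
    print('shift',np.round(T.inv().apply(np.array([x,y,z])-s['ee_pos']),1),'turn',np.round((T.inv()*G).as_rotvec(),3))
E
python3 - <<'E'
from h import *
obj=dict(pot=(70,81,(440,195),(425,265)),cup=(28,20,(405,299),(295,302)),small=(0,44,(312,265),(268,225)),large=(0,60,(205,325),(190,175)),lid=(7.5,88,(235,220),(265,130)))
for i,n in enumerate(("top","side")):
    im=cv2.imread(f"pics/{n}0.png")[:,:,::-1]; cp=camera_params(n)
    for k,v in obj.items():
        c=blob(im,v[2+i])
        if c is None: print(n,k,'none'); continue
        p=cast(cp,c,v[0]); print(n,k,len(c),'free',circ(p),'fixed',circ(p,v[1]))
        if k=='pot': 
            for h in [(474,167),(404,215)] if n=='top' else [(372,247),(482,282)]: print(cast(cp,h,62))
print('spoon',cast(camera_params('top'),[(285,130),(397,136)],7))
to(560,-250,250,90)
E
```

```text
top pot 257 free (array([ 630.4, -248.1]), np.float64(86.3), np.float64(3.95), 106.9) fixed (array([ 632.4, -250.5]), 81, np.float64(3.91), 106.9)
[[ 690.61446958 -321.51865015]]
[[ 592.29388326 -169.41444061]]
top cup 57 free (array([ 422.4, -167.5]), np.float64(20.3), np.float64(0.57), 21.4) fixed (array([ 422.3, -167.5]), 20, np.float64(0.54), 21.4)
top small 115 free (array([485.6,  24. ]), np.float64(43.2), np.float64(0.49), 44.4) fixed (array([485.6,  24. ]), 44, np.float64(0.75), 44.4)
top large 164 free (array([419.5, 252.4]), np.float64(60.8), np.float64(1.24), 63.3) fixed (array([419.6, 252.2]), 60, np.float64(1.14), 63.3)
top lid 227 free (array([601.5, 229.9]), np.float64(88.1), np.float64(0.49), 89.3) fixed (array([601.5, 229.9]), 88, np.float64(0.49), 89.3)
side pot 336 free (array([ 618.5, -261.7]), np.float64(97.0), np.float64(4.26), 106.7) fixed (array([ 616.6, -261.9]), 81, np.float64(16.2), 106.7)
[[ 575.2113844  -183.39931195]]
[[ 673.98153412 -340.40990341]]
side cup 77 free (array([ 418.5, -173. ]), np.float64(23.1), np.float64(1.67), 26.0) fixed (array([ 418.8, -172.6]), 20, np.float64(3.12), 26.0)
side small 120 free (array([488.4,  33.5]), np.float64(50.7), np.float64(3.4), 57.9) fixed (array([487.6,  30.9]), 44, np.float64(5.81), 57.9)
side large 152 free (array([424. , 273.3]), np.float64(78.4), np.float64(7.09), 96.0) fixed (array([422. , 268.2]), 60, np.float64(16.53), 96.0)
side lid none
spoon [[ 804.784375     78.38805519]
 [ 783.34947586 -174.34881591]]
now [226.2 608.8 247.5] [-179.9    0.   159.6] t 0.1
shift [-612.1 -688.8   -1.3] turn [-1.000e-03  1.000e-03  1.215e+00]
```

```bash
python3 -m handwheel '[[[-40,-23,-5,0,0,0.12],[-80,-46,-10,0,0,0.24],[-120,-70,-15,0,0,0.36],[-160,-93,-20,0,0,0.49],[-200,-117,-26,0,0,0.61],[-240,-140,-31,0,0,0.73],[-280,-164,-36,0,0,0.85],[-320,-187,-41,0,0,0.97],[-360,-210,-47,0,0,1.09],[-400,-234,-52,0,0,1.215]]]' -1
python3 - <<'E'
from h import *
to(520,-180,300,90)
E
```

```text
t: 1.1
ee_pos: [520.4, 248.8, 300.0]
tcp_rot: [-179.9, 0.1, 89.7]
contact_force: [1.1, 0.2, 0.4]
grip_width: 85.0
now [520.4 248.8 300. ] [-1.799e+02  1.000e-01  8.970e+01] t 1.1
shift [-428.8    1.6    0.6] turn [-0.001  0.001 -0.005]
```

```bash
python3 -m handwheel '[[[-43,0,0,0,0,0],[-86,0,0,0,0,0],[-130,0,0,0,0,0],[-174,0,0,0,0,0],[-218,1,0,0,0,0],[-262,1,0,0,0,0],[-306,1,0,0,0,0],[-350,1,0,0,0,0],[-394,1,0,0,0,0],[-429,2,1,0,0,-0.005]]]'
python3 -m handwheel '[[[0,0,0,0,0,0],[0,0,0,0,0,0]]]'
cat > look.py <<'E'
import sys
from h import *
n=sys.argv[1]; cp=camera_params('wrist'); im=snapshot('wrist'); cv2.imwrite(f'pics/{n}.png',im[:,:,::-1])
np.save(f'pics/{n}.npy',cp,allow_pickle=True); print(robot.state()['ee_pos'].round(1))
for nm,p in dict(pot=(632,-250,70),cup=(422,-167,28),small=(485,24,56),large=(419,252,81),lid=(601,230,57)).items(): print(nm,proj(cp,p).round(0))
E
python3 look.py w1
```

```text
t: 2.1
ee_pos: [519.7, -183.1, 299.6]
tcp_rot: [-179.9, 0.1, 89.9]
contact_force: [-0.5, -0.0, 0.2]
grip_width: 85.0
t: 2.3
ee_pos: [519.1, -183.9, 299.1]
tcp_rot: [-179.9, 0.1, 89.8]
contact_force: [-0.6, 1.3, 0.7]
grip_width: 85.0
[ 519.5 -182.3  299.1]
pot [[413. 228.]]
cup [[245. 156.]]
small [[286. -27.]]
large [[ 184. -395.]]
lid [[ 416. -314.]]
```

View pics/w1.png

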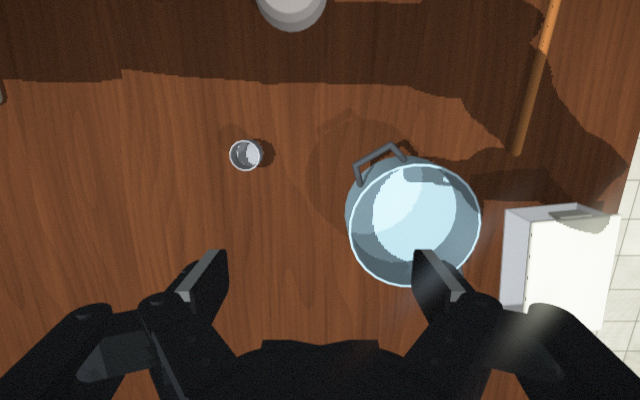

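The wrist view shows the cup centred at about (246,155). The pot's rim is an ellipse centred near (415,225), spanning columns 349–480 and rows 165–286, with one handle at about (380,160).

```bash
python3 - <<'E'
from h import *
im=cv2.imread('pics/w1.png')[:,:,::-1]; cp=np.load('pics/w1.npy',allow_pickle=True).item()
g=im.min(axis=2); th=cv2.morphologyEx(g,cv2.MORPH_TOPHAT,np.ones((7,7),np.uint8))
m=np.zeros_like(g); m[150:300,335:495]=1; ys,xs=np.nonzero((th>40)*m)
p=cast(cp,np.c_[xs,ys],70); print('pot',len(p),circ(p),circ(p,80))
c,r=circ(p,80)[:2]; k=abs(np.hypot(*(p-c).T)-80)<4; print('inl',k.sum(),circ(p[k]))
p2=cast(camera_params('side'),[(0,0)],70)
c=blob(im,(246,155)); p=cast(cp,c,28); print('cup',circ(p),circ(p,20))
# top & side views pot rim the same way
for n,(x0,x1,y0,y1) in dict(top=(395,495,150,245),side=(370,482,215,300)).items():
    i=cv2.imread(f'pics/{n}0.png').min(axis=2); th=cv2.morphologyEx(i,cv2.MORPH_TOPHAT,np.ones((5,5),np.uint8))
    m=np.zeros_like(i); m[y0:y1,x0:x1]=1; ys,xs=np.nonzero((th>25)*m); p=cast(camera_params(n),np.c_[xs,ys],70); k=abs(np.hypot(*(p-[632,-250]).T)-80)<12
    print(n,len(p),k.sum(),circ(p[k],80))
to(422,-167,120)
E
```

```text
pot 1074 (array([ 632.8, -250.6]), np.float64(79.3), np.float64(1.11), 111.5) (array([ 632.9, -250.8]), 80, np.float64(1.54), 111.5)
inl 848 (array([ 633.3, -251.2]), np.float64(79.0), np.float64(0.75), 80.9)
cup (array([ 422.8, -165.4]), np.float64(20.5), np.float64(0.8), 22.1) (array([ 422.7, -165.5]), 20, np.float64(0.84), 22.1)
top 675 476 (array([ 634.5, -253.1]), 80, np.float64(1.26), 91.4)
side 436 392 (array([ 632.8, -254. ]), 80, np.float64(1.1), 91.9)
now [ 519.5 -182.3  299.1] [-1.799e+02  1.000e-01  8.990e+01] t 2.35
shift [ 15.3 -97.1 179.3] turn [0. 0. 0.]
```

```bash
python3 -m handwheel '[[[3,-20,30,0,0,0],[7,-40,65,0,0,0],[10,-60,105,0,0,0],[13,-80,145,0,0,0],[16,-97,180,0,0,0],[16,-97,210,0,0,0],[16,-97,235,0,0,0],[16,-97,255,0,0,0],[16,-97,255,0,0,0],[16,-97,255,0,0,0]]]'
python3 look.py w2
```

```text
t: 3.35
ee_pos: [422.6, -165.6, 44.5]
tcp_rot: [-179.9, 0.1, 90.0]
contact_force: [0.3, 0.0, 0.3]
grip_width: 85.3
[ 423. -166.   45.]
pot [[790. 473.]]
cup [[319. 260.]]
small [[ 571. -386.]]
large [[  445. 12077.]]
lid [[ 3164. -5284.]]
```

View pics/w2.png

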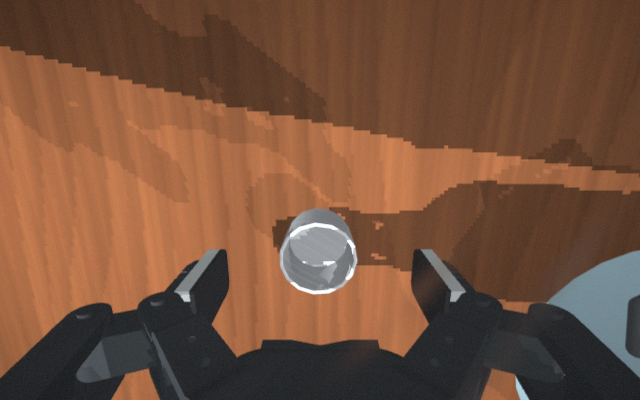

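The cup's rim is centred at (319,258), between the pads, which agrees with the prediction. Next I descend and grip.

```bash
python3 -m handwheel '[[[0,0,8,0,0,0],[0,0,16,0,0,0],[0,0,23,0,0,0],[0,0,23,0,0,0]]]'
python3 -m handwheel '[[[0,0,0,0,0,0],[0,0,0,0,0,0],[0,0,0,0,0,0],[0,0,0,0,0,0],[0,0,0,0,0,0],[0,0,0,0,0,0],[0,0,0,0,0,0],[0,0,0,0,0,0]]]' 1 30
python3 -m handwheel '[[[0,0,-5,0,0,0],[0,0,-15,0,0,0],[0,0,-30,0,0,0],[0,0,-60,0,0,0],[0,0,-90,0,0,0],[0,0,-120,0,0,0],[0,0,-120,0,0,0]]]'
python3 - <<'E'
from h import *
to(633.3,-252,135,90)
im=snapshot('wrist'); cv2.imwrite('pics/w3.png',im[:,:,::-1])
E
```

```text
t: 3.8
ee_pos: [423.8, -165.7, 22.6]
tcp_rot: [179.9, 0.2, 90.0]
contact_force: [-0.7, 0.6, 0.8]
grip_width: 85.1
t: 4.6
ee_pos: [424.1, -165.8, 23.4]
tcp_rot: [179.9, 0.2, 90.1]
contact_force: [0.4, 0.5, 7.2]
grip_width: 40.9
t: 5.3
ee_pos: [425.4, -166.4, 146.5]
tcp_rot: [179.5, 0.3, 90.0]
contact_force: [-0.0, 0.4, -1.5]
grip_width: 40.8
now [ 425.4 -166.4  146.5] [179.5   0.3  90. ] t 5.3
shift [-85.7 207.7  13.6] turn [0.008 0.005 0.001]
```

View pics/w3.png

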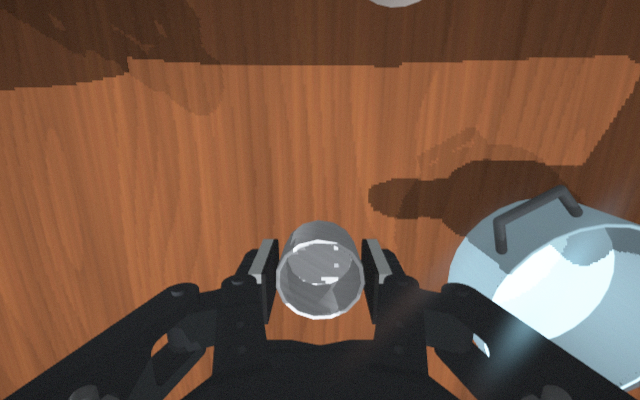

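The cup is held upright, with its rim centred at (320,280). The pot is clear to its right.

```bash
python3 -m handwheel '[[[-8,20,0,0,0,0],[-22,55,0,0.004,0.002,0],[-37,90,0,0.008,0.005,0],[-52,125,0,0.008,0.005,0],[-67,160,0,0.008,0.005,0],[-78,190,0,0.008,0.005,0],[-86,208,0,0.008,0.005,0],[-86,208,20,0.008,0.005,0],[-86,208,45,0.008,0.005,0],[-86,208,45,0.008,0.005,0]]]'
python3 - <<'E'
from h import *
to(633.3,-252,30,90)
E
```

```text
t: 6.35
ee_pos: [630.1, -249.6, 96.3]
tcp_rot: [-179.4, -0.3, 90.0]
contact_force: [-0.8, 0.5, -1.2]
grip_width: 41.0
now [ 630.1 -249.6   96.3] [-179.4   -0.3   90. ] t 6.35
shift [-2.8  3.8 66.3] turn [-0.01  -0.006  0.001]
```

```bash
python3 -m handwheel '[[[-1,1,12,0,0,0],[-3,4,27,-0.005,-0.003,0],[-3,4,42,-0.005,-0.003,0],[-3,4,52,-0.005,-0.003,0],[-3,4,58,-0.005,-0.003,0],[-3,4,62,-0.005,-0.003,0],[-3,4,64,-0.005,-0.003,0],[-3,4,64,-0.005,-0.003,0]]]'
python3 - <<'E'
from h import *
to(633.3,-252,28.5,90)
E
```

```text
t: 7.15
ee_pos: [633.6, -252.3, 32.4]
tcp_rot: [-179.7, -0.2, 90.0]
contact_force: [-0.6, -0.2, -0.6]
grip_width: 40.7
now [ 633.6 -252.3   32.4] [-179.7   -0.2   90. ] t 7.15
shift [ 0.3 -0.3  3.9] turn [-0.005 -0.003  0.001]
```

```bash
python3 -m handwheel '[[[0,0,1,0,0,0],[0,0,2,0,0,0],[0,0,2,0,0,0]]]' | grep -E "ee|force"
python3 -m handwheel '[[[0,0,1,0,0,0],[0,0,1,0,0,0]]]'| grep -E "ee|force"
python3 -m handwheel '[[[0,0,1,0,0,0],[0,0,1,0,0,0]]]'| grep -E "ee|force"
```

```text
ee_pos: [633.7, -252.3, 30.6]
contact_force: [0.6, 0.3, -0.8]
ee_pos: [633.7, -252.2, 29.6]
contact_force: [0.9, -0.3, -1.1]
ee_pos: [633.8, -252.3, 28.8]
contact_force: [-0.6, 0.3, 0.6]
```

```bash
python3 -m handwheel '[[[0,0,1,0,0,0],[0,0,1,0,0,0]]]'| grep -E "ee|force"
```

```text
ee_pos: [633.8, -252.2, 28.6]
contact_force: [-2.2, 2.0, 5.6]
```

```bash
python3 -m handwheel '[[[0,0,0,0,0,0],[0,0,0,0,0,0],[0,0,0,0,0,0],[0,0,0,0,0,0],[0,0,0,0,0,0],[0,0,0,0,0,0]]]' 0.3
python3 -m handwheel '[[[0,0,-10,0,0,0],[0,0,-30,0,0,0],[0,0,-60,0,0,0],[0,0,-100,0,0,0],[20,0,-140,0,0,0],[50,0,-190,0,0,0],[90,0,-230,0,0,0],[110,0,-250,0,0,0],[110,0,-250,0,0,0]]]' -1
python3 look.py w4
python3 - <<'E'
from h import *
im=cv2.imread('pics/w4.png')[:,:,::-1]; cp=np.load('pics/w4.npy',allow_pickle=True).item()
g=im.min(axis=2); th=cv2.morphologyEx(g,cv2.MORPH_TOPHAT,np.ones((7,7),np.uint8)); ys,xs=np.nonzero(th>40)
p=cast(cp,np.c_[xs,ys],70); k=abs(np.hypot(*(p-[633,-252]).T)-80)<8; print('pot',k.sum(),circ(p[k],80))
to(486,25,150,90)
E
```

```text
t: 8.65
ee_pos: [633.9, -252.3, 28.7]
tcp_rot: [-179.8, -0.2, 90.0]
contact_force: [-0.5, 0.6, 1.9]
grip_width: 41.0
t: 9.55
ee_pos: [637.9, -138.3, 284.0]
tcp_rot: [179.7, -0.3, 90.5]
contact_force: [-0.1, 0.8, -0.0]
grip_width: 85.6
[ 636.3 -140.7  281.7]
pot [[314. 269.]]
cup [[149. 193.]]
small [[170.  19.]]
large [[  29. -334.]]
lid [[ 278. -253.]]
pot 849 (array([ 633.4, -251.3]), 80, np.float64(1.14), 87.5)
now [ 636.3 -140.7  281.7] [179.9  -0.2  90.3] t 9.6
shift [ 166.  -149.6  132.2] turn [ 0.001 -0.004  0.005]
```

View pics/w4.png

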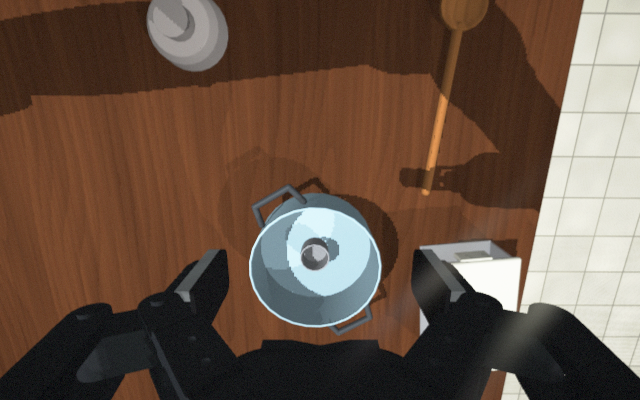

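The cup stands upright in the middle of the pot, at about (315,255). The pot has not moved: its centre measures (633.4,-251.3). One slip: closure 0.3 was narrower than the cup, so the fingers let go only as the lift began. For the later pieces I'll open fully before lifting. Next is the small bowl.

```bash
python3 -m handwheel '[[[22,-20,20,0,0,0],[46,-42,40,0,0,0.005],[72,-65,65,0,0,0.005],[98,-88,85,0,0,0.005],[124,-112,105,0,0,0.005],[148,-134,125,0,0,0.005],[166,-150,140,0,0,0.005],[166,-150,155,0,0,0.005],[166,-150,160,0,0,0.005],[166,-150,160,0,0,0.005]]]' -1
python3 look.py w5
python3 - <<'E'
from h import *
im=cv2.imread('pics/w4.png')[:,:,::-1]; cp=np.load('pics/w4.npy',allow_pickle=True).item()
print('cup rim',cast(cp,[(315,252)],33))
E
```

```text
t: 10.6
ee_pos: [485.3, 23.7, 121.6]
tcp_rot: [-180.0, -0.1, 89.9]
contact_force: [0.9, -0.8, 0.3]
grip_width: 85.6
[485.8  23.6 122.1]
pot [[493. 532.]]
cup [[251. 411.]]
small [[320. 224.]]
large [[ 145. -318.]]
lid [[ 564. -186.]]
cup rim [[ 633.14775937 -244.66890551]]
```

View pics/w5.png

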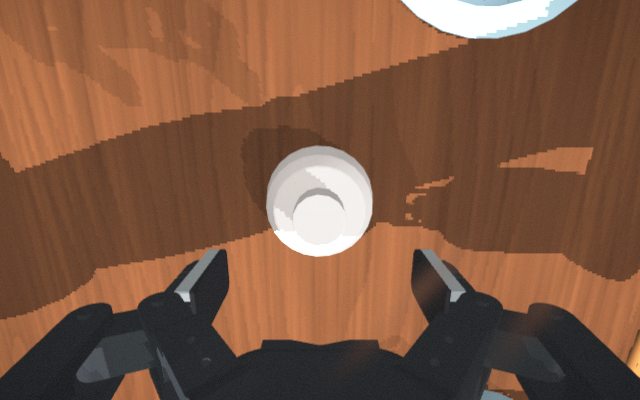

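The small bowl's foot is centred at (319,219), which puts it about 3 mm further in +y than estimated, at y ≈ 26.5.

```bash
python3 -m handwheel '[[[1,0,15,0,0,0],[3,0,32,0,0,0],[3,0,48,0,0,0],[3,0,60,0,0,0],[3,0,66,0,0,0],[3,0,69,0,0,0],[3,0,69,0,0,0]]]'
python3 -m handwheel '[[[0,0,0,0,0,0],[0,0,0,0,0,0],[0,0,0,0,0,0],[0,0,0,0,0,0],[0,0,0,0,0,0],[0,0,0,0,0,0],[0,0,0,0,0,0],[0,0,0,0,0,0]]]' 1 40
python3 -m handwheel '[[[0,0,-4,0,0,0],[0,0,-12,0,0,0],[0,0,-30,0,0,0],[0,0,-60,0,0,0],[0,0,-90,0,0,0],[0,0,-120,0,0,0],[0,0,-120,0,0,0]]]'
python3 look.py w6; python3 - <<'E'
from h import *
to(633.3,-251,172,90)
E
```

```text
t: 11.35
ee_pos: [486.1, 26.5, 53.2]
tcp_rot: [179.9, -0.1, 89.9]
contact_force: [0.0, -0.6, 0.1]
grip_width: 85.4
t: 12.15
ee_pos: [486.6, 26.6, 53.6]
tcp_rot: [179.9, -0.2, 89.9]
contact_force: [0.1, 1.3, 6.4]
grip_width: 34.4
t: 12.85
ee_pos: [488.2, 25.8, 176.9]
tcp_rot: [179.5, -0.2, 89.9]
contact_force: [-0.1, -0.2, -1.7]
grip_width: 34.8
[487.1  26.4 175.1]
pot [[460. 462.]]
cup [[258. 366.]]
small [[315. 203.]]
large [[ 192. -179.]]
lid [[ 491. -101.]]
now [487.1  26.4 175.1] [179.7  -0.2  89.9] t 12.9
shift [-277.1  146.6    3. ] turn [ 0.005 -0.003 -0.002]
```

View pics/w6.png

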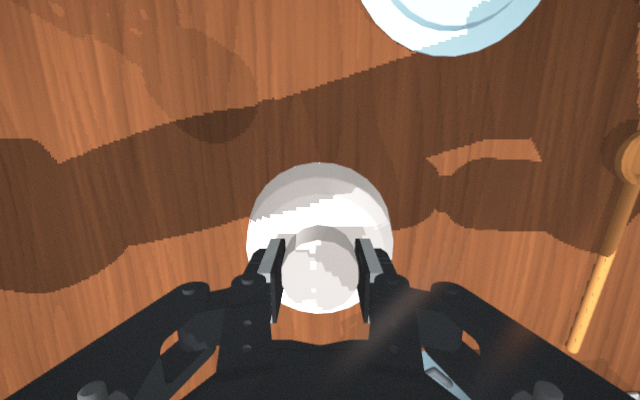

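The bowl is held upright by its foot, which is centred at (320,275) between the pads.

```bash
python3 -m handwheel '[[[-12,6,0,0,0,0],[-37,20,0,0,0,0],[-70,37,0,0,0,0],[-105,56,0,0,0,0],[-140,74,0,0,0,0],[-175,93,0,0,0,0],[-210,111,0,0,0,0],[-245,130,0,0,0,0],[-268,142,0,0,0,0],[-277,147,0,0,0,0]]]'
python3 -m handwheel '[[[0,0,0,0,0,0],[0,0,0,0,0,0]]]'
python3 - <<'E'
from h import *
cp=np.load('pics/w6.npy',allow_pickle=True).item()
print('foot at',cast(cp,[(320,271)],178),'tcp 487.1 26.4')
to(633.3,-251,70,90)
E
```

```text
t: 13.9
ee_pos: [632.7, -255.8, 173.1]
tcp_rot: [179.8, -0.1, 89.7]
contact_force: [-0.3, 0.1, -1.9]
grip_width: 34.5
t: 14.1
ee_pos: [631.2, -255.6, 171.5]
tcp_rot: [180.0, -0.1, 89.6]
contact_force: [-0.3, 1.2, -2.8]
grip_width: 34.9
foot at [[488.06906447  27.93048231]] tcp 487.1 26.4
now [ 631.2 -255.6  171.5] [ 1.80e+02 -1.00e-01  8.96e+01] t 14.1
shift [  4.3   2.  101.5] turn [ 0.    -0.003 -0.007]
```

```bash
python3 -m handwheel '[[[2,1,8,0,0,0],[4,2,22,0,0,-0.005],[4,2,38,0,0,-0.005],[4,2,54,0,0,-0.005],[4,2,70,0,0,-0.005],[4,2,84,0,0,-0.005],[4,2,94,0,0,-0.005],[4,2,101,0,0,-0.005],[4,2,104,0,0,-0.005],[4,2,104,0,0,-0.005]]]'
python3 -m handwheel '[[[0,0,3,0,0,0],[0,0,5,0,0,0],[0,0,5,0,0,0]]]'
python3 -m handwheel '[[[0,0,1,0,0,0],[0,0,1,0,0,0]]]' | grep -E "ee|force"
python3 -m handwheel '[[[0,0,1,0,0,0],[0,0,1,0,0,0]]]' | grep -E "ee|force"
```

```text
t: 15.1
ee_pos: [633.2, -251.5, 67.4]
tcp_rot: [-180.0, -0.1, 89.9]
contact_force: [0.1, 0.5, -1.8]
grip_width: 34.6
t: 15.4
ee_pos: [633.2, -251.4, 62.4]
tcp_rot: [-180.0, -0.2, 89.9]
contact_force: [-1.1, 1.0, -1.7]
grip_width: 34.3
ee_pos: [633.3, -251.3, 61.4]
contact_force: [-0.7, -0.4, -1.3]
ee_pos: [633.3, -251.3, 60.4]
contact_force: [0.1, 0.6, -1.7]
```

```bash
for i in 1; do python3 -m handwheel '[[[0,0,1,0,0,0],[0,0,1,0,0,0]]]' | grep -E "ee|force"; done
python3 -m handwheel '[[[0,0,0.7,0,0,0],[0,0,0.7,0,0,0]]]' | grep -E "ee|force"

```

```text
ee_pos: [633.2, -251.2, 59.2]
contact_force: [-0.2, -0.5, -2.2]
ee_pos: [633.3, -251.3, 58.9]
contact_force: [-0.6, 0.3, 1.5]
```

```bash
python3 -m handwheel '[[[0,0,0.5,0,0,0],[0,0,0.5,0,0,0]]]' | grep -E "ee|force"
python3 -m handwheel '[[[0,0,0,0,0,0],[0,0,0,0,0,0],[0,0,0,0,0,0],[0,0,0,0,0,0],[0,0,0,0,0,0],[0,0,0,0,0,0]]]' -1
python3 -m handwheel '[[[0,0,-8,0,0,0],[0,0,-30,0,0,0],[0,0,-60,0,0,0],[0,0,-100,0,0,0],[20,0,-140,0,0,0],[50,0,-180,0,0,0],[90,0,-210,0,0,0],[110,0,-220,0,0,0],[110,0,-220,0,0,0]]]' -1
python3 look.py w7
python3 - <<'E'
from h import *
im=cv2.imread('pics/w7.png')[:,:,::-1]; cp=np.load('pics/w7.npy',allow_pickle=True).item()
g=im.min(axis=2); th=cv2.morphologyEx(g,cv2.MORPH_TOPHAT,np.ones((7,7),np.uint8)); ys,xs=np.nonzero(th>40)
p=cast(cp,np.c_[xs,ys],70); k=abs(np.hypot(*(p-[633,-252]).T)-80)<8; print('pot',k.sum(),circ(p[k],80))
to(500,200,280,90)
E
```

```text
ee_pos: [633.3, -251.3, 58.8]
contact_force: [-1.0, 0.6, 3.2]
t: 17.0
ee_pos: [633.3, -251.3, 58.7]
tcp_rot: [180.0, -0.2, 89.9]
contact_force: [-0.3, 0.8, -0.9]
grip_width: 85.6
t: 17.9
ee_pos: [635.3, -137.7, 281.7]
tcp_rot: [179.7, -0.3, 90.2]
contact_force: [-0.4, 0.4, -0.1]
grip_width: 85.5
[ 634.1 -140.2  280.4]
pot [[316. 270.]]
cup [[151. 195.]]
small [[172.  20.]]
large [[  28. -335.]]
lid [[ 279. -255.]]
pot 880 (array([ 633.4, -251.4]), 80, np.float64(1.1), 87.6)
now [ 634.1 -140.2  280.4] [179.9  -0.2  90.1] t 17.95
shift [ 340.4 -133.7    1.3] turn [ 0.002 -0.003  0.001]
```

View pics/w7.png

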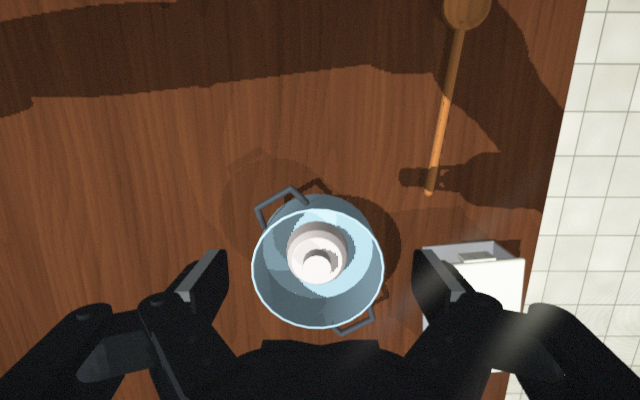

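The small bowl stands flat in the pot, with its foot at about (316,265). The pot hasn't moved: it measures (633.4,-251.4). The large bowl is next.

```bash
python3 -m handwheel '[[[20,-11,5,0,0,0],[60,-33,15,0,0,0],[104,-57,30,0,0,0],[148,-81,45,0,0,0],[192,-105,60,0,0,0],[236,-129,75,0,0,0],[280,-153,90,0,0,0],[324,-177,105,0,0,0],[368,-201,120,0,0,0],[392,-215,130,0,0,0]]]' -1
python3 -m handwheel '[[[0,0,0,0,0,0],[0,0,0,0,0,0]]]'
python3 look.py w8
python3 - <<'E'
from h import *
cp=np.load('pics/w7.npy',allow_pickle=True).item(); print('small foot',cast(cp,[(316,265)],61))
cp=np.load('pics/w8.npy',allow_pickle=True).item(); im=cv2.imread('pics/w8.png')[:,:,::-1]
c=blob(im,proj(cp,(419.5,252,81))[0])
if c is not None: p=cast(cp,c,0); print('large',circ(p),circ(p,60))
to(419.5,252,78,90)
E
```

```text
t: 18.95
ee_pos: [418.3, 252.1, 150.4]
tcp_rot: [179.9, -0.1, 90.0]
contact_force: [0.5, -0.3, -0.2]
grip_width: 85.2
t: 19.15
ee_pos: [418.0, 251.4, 149.8]
tcp_rot: [179.9, -0.0, 90.0]
contact_force: [0.5, -0.7, 1.7]
grip_width: 85.3
[419.2 250.4 150.4]
pot [[508. 632.]]
cup [[323. 536.]]
small [[391. 440.]]
large [[321. 221.]]
lid [[560. 238.]]
small foot [[ 631.65426771 -247.4088142 ]]
large (array([418.8, 244.2]), np.float64(64.5), np.float64(1.56), 66.9) (array([418.8, 245.5]), 60, np.float64(4.47), 66.9)
now [419.2 250.4 150.4] [179.8  -0.   89.9] t 19.2
shift [ 1.5  0.1 72.4] turn [ 0.003 -0.    -0.002]
```

View pics/w8.png

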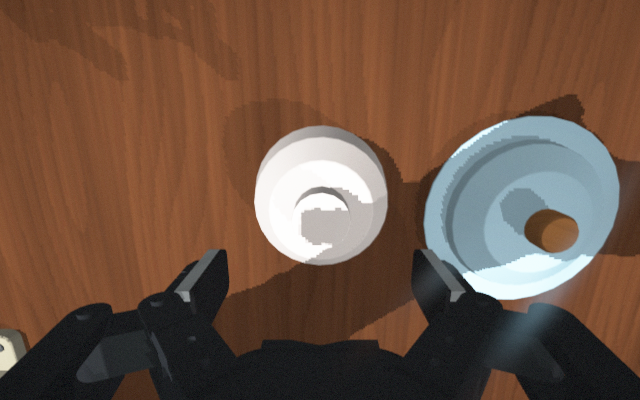

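The large bowl's foot is centred at about (322,220), against a prediction of (321,221). The lid on the right clears the fingers.

```bash
python3 -m handwheel '[[[1,0,15,0,0,0],[1,0,32,0,0,0],[1,0,48,0,0,0],[1,0,62,0,0,0],[1,0,69,0,0,0],[1,0,72,0,0,0],[1,0,72,0,0,0]]]'
python3 -m handwheel '[[[0,0,0,0,0,0],[0,0,0,0,0,0],[0,0,0,0,0,0],[0,0,0,0,0,0],[0,0,0,0,0,0],[0,0,0,0,0,0],[0,0,0,0,0,0],[0,0,0,0,0,0]]]' 1 60
python3 -m handwheel '[[[0,0,-4,0,0,0],[0,0,-12,0,0,0],[0,0,-30,0,0,0],[0,0,-60,0,0,0],[0,0,-90,0,0,0],[0,0,-120,0,0,0],[0,0,-150,0,0,0],[0,0,-150,0,0,0]]]'
python3 look.py w9; python3 - <<'E'
from h import *
cp=np.load('pics/w9.npy',allow_pickle=True).item(); im=cv2.imread('pics/w9.png')[:,:,::-1]
to(633.3,-250.5,225,90)
E
```

```text
t: 19.9
ee_pos: [420.2, 250.5, 78.6]
tcp_rot: [179.8, -0.0, 89.8]
contact_force: [0.0, -0.1, 0.8]
grip_width: 85.2
t: 20.7
ee_pos: [420.6, 250.7, 79.2]
tcp_rot: [179.7, -0.1, 89.8]
contact_force: [-0.6, 0.2, 5.9]
grip_width: 37.7
t: 21.5
ee_pos: [421.7, 251.1, 232.5]
tcp_rot: [179.4, -0.2, 89.8]
contact_force: [1.6, 0.6, -3.0]
grip_width: 38.0
[420.3 251.1 230.6]
pot [[471. 537.]]
cup [[320. 463.]]
small [[372. 370.]]
large [[315. 191.]]
lid [[494. 205.]]
now [420.3 251.1 230.6] [179.6  -0.2  89.8] t 21.55
shift [-500.8  214.7    5.6] turn [ 0.007 -0.003 -0.004]
```

View pics/w9.png

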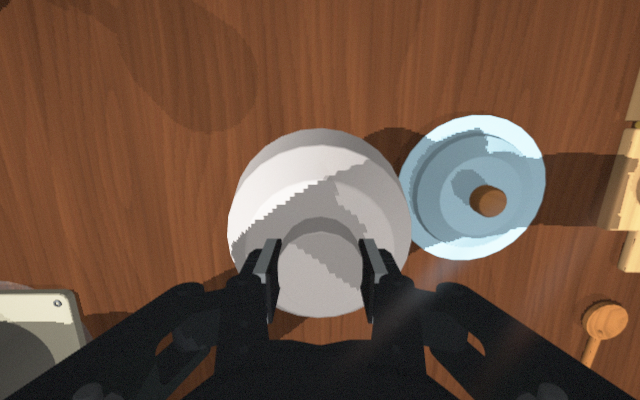

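The large bowl is held level by its foot, with the pads on either side at about (270,275) and (370,275).

```bash
python3 -m handwheel '[[[-10,4,0,0,0,0],[-28,12,0,0,0,0],[-52,22,0,0,0,0],[-80,34,0,0,0,0],[-110,47,0,0,0,0],[-140,60,0,0,0,0],[-170,73,0,0,0,0],[-200,86,0,0,0,0],[-230,98,0,0,0,0],[-251,107,0,0,0,0]]]'
python3 -m handwheel '[[[-15,6,0,0,0,0],[-40,17,0,0,0,0],[-70,30,0,0,0,0],[-100,43,0,0,0,0],[-130,56,0,0,0,0],[-160,69,0,0,0,0],[-190,81,0,0,0,0],[-217,93,0,0,0,0],[-238,102,0,0,0,0],[-250,106,0,0,0,0]]]'
python3 -m handwheel '[[[0,0,0,0,0,0],[0,0,0,0,0,0]]]'
python3 - <<'E'
from h import *
to(633,-251,90,90)
E
```

```text
t: 22.55
ee_pos: [525.8, -4.0, 229.2]
tcp_rot: [179.7, -0.1, 89.6]
contact_force: [-0.1, -0.7, -3.5]
grip_width: 37.8
t: 23.55
ee_pos: [628.6, -257.9, 227.1]
tcp_rot: [179.9, -0.0, 89.4]
contact_force: [-0.4, -0.7, -2.9]
grip_width: 37.9
t: 23.75
ee_pos: [627.1, -257.6, 225.5]
tcp_rot: [-179.9, -0.1, 89.4]
contact_force: [-0.0, 0.2, -3.0]
grip_width: 38.0
now [ 627.1 -257.6  225.5] [-1.799e+02 -1.000e-01  8.940e+01] t 23.75
shift [  6.3   6.  135.5] turn [-0.002 -0.003 -0.011]
```

```bash
python3 -m handwheel '[[[2,2,8,0,0,0],[6,6,20,0,0,-0.01],[6,6,34,0,0,-0.01],[6,6,46,0,0,-0.01],[6,6,54,0,0,-0.01],[6,6,54,0,0,-0.01],[6,6,54,0,0,-0.01]]]' | grep -E "ee|rot|force"
python3 - <<'E'
from h import *
to(633,-251,90,90)
E
```

```text
ee_pos: [633.1, -251.9, 171.5]
tcp_rot: [-179.9, -0.1, 89.9]
contact_force: [0.1, 0.4, -2.5]
now [ 633.1 -251.9  171.5] [-1.799e+02 -1.000e-01  8.990e+01] t 24.45
shift [ 0.7  0.  81.5] turn [-0.002 -0.002 -0.002]
```

```bash
python3 -m handwheel '[[[1,0,8,0,0,0],[1,0,20,0,0,0],[1,0,33,0,0,0],[1,0,46,0,0,0],[1,0,58,0,0,0],[1,0,68,0,0,0],[1,0,76,0,0,0],[1,0,80,0,0,0],[1,0,82,0,0,0],[1,0,82,0,0,0]]]' | grep -E "ee|rot|force"
python3 -m handwheel '[[[0,0,1,0,0,0],[0,0,2,0,0,0],[0,0,2,0,0,0]]]' | grep -E "ee|force"
python3 -m handwheel '[[[0,0,1,0,0,0],[0,0,1,0,0,0]]]' | grep -E "ee|force"
```

```text
ee_pos: [633.0, -250.8, 89.6]
tcp_rot: [-179.9, -0.1, 89.9]
contact_force: [-0.3, -0.3, -1.9]
ee_pos: [633.1, -250.8, 87.8]
contact_force: [-0.0, -0.2, -4.0]
ee_pos: [633.1, -250.8, 86.7]
contact_force: [-0.1, -0.2, -3.9]
```

```bash
python3 -m handwheel '[[[0,0,1,0,0,0],[0,0,1,0,0,0]]]' | grep -E "ee|force"
python3 -m handwheel '[[[0,0,1,0,0,0],[0,0,1,0,0,0]]]' | grep -E "ee|force"
python3 -m handwheel '[[[0,0,0.7,0,0,0],[0,0,0.7,0,0,0]]]' | grep -E "ee|force"
```

```text
ee_pos: [633.0, -250.7, 85.6]
contact_force: [0.4, 0.3, -3.4]
ee_pos: [633.2, -250.8, 84.8]
contact_force: [0.0, 0.4, -2.0]
ee_pos: [633.2, -250.8, 84.6]
contact_force: [-1.4, 0.8, 2.0]
```

```bash
python3 -m handwheel '[[[0,0,0.4,0,0,0],[0,0,0.4,0,0,0]]]' | grep -E "ee|force"
python3 -m handwheel '[[[0,0,0,0,0,0],[0,0,0,0,0,0],[0,0,0,0,0,0],[0,0,0,0,0,0],[0,0,0,0,0,0],[0,0,0,0,0,0]]]' -1
python3 -m handwheel '[[[0,0,-8,0,0,0],[0,0,-30,0,0,0],[0,0,-60,0,0,0],[0,0,-100,0,0,0],[20,0,-130,0,0,0],[50,0,-160,0,0,0],[90,0,-185,0,0,0],[110,0,-195,0,0,0],[110,0,-195,0,0,0]]]' -1
python3 look.py w10
python3 - <<'E'
from h import *
im=cv2.imread('pics/w10.png')[:,:,::-1]; cp=np.load('pics/w10.npy',allow_pickle=True).item()
g=im.min(axis=2); th=cv2.morphologyEx(g,cv2.MORPH_TOPHAT,np.ones((7,7),np.uint8)); ys,xs=np.nonzero(th>40)
p=cast(cp,np.c_[xs,ys],70); k=abs(np.hypot(*(p-[633,-252]).T)-80)<6; print('pot',k.sum(),circ(p[k],80))
to(601.5,230,150,90)
E
```

```text
ee_pos: [633.2, -250.9, 84.5]
contact_force: [-1.2, 1.0, 2.6]
t: 27.35
ee_pos: [633.2, -250.9, 84.5]
tcp_rot: [-180.0, -0.1, 89.9]
contact_force: [-0.3, 0.3, 0.8]
grip_width: 85.4
t: 28.25
ee_pos: [635.2, -137.0, 282.1]
tcp_rot: [179.8, -0.3, 90.3]
contact_force: [-0.4, 1.2, 0.6]
grip_width: 85.5
[ 634.2 -139.6  281. ]
pot [[316. 271.]]
cup [[151. 195.]]
small [[172.  21.]]
large [[  29. -334.]]
lid [[ 280. -254.]]
pot 1125 (array([ 633.1, -252. ]), 80, np.float64(1.09), 86.0)
now [ 634.2 -139.6  281. ] [ 1.799e+02 -1.000e-01  9.010e+01] t 28.3
shift [369.3 -32.2 131.9] turn [ 0.001 -0.002  0.002]
```

View pics/w10.png

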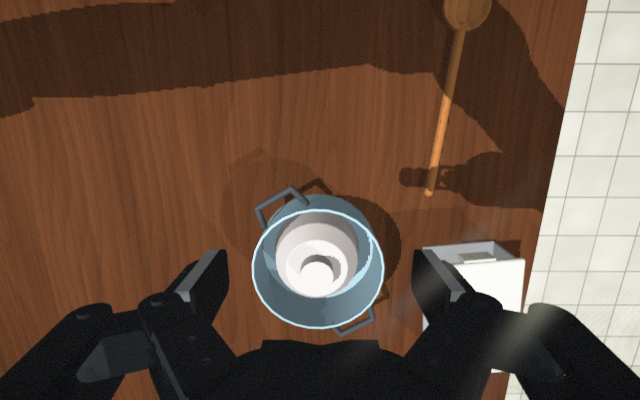

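The large bowl is seated and level in the pot, with its foot at about (317,275) and an even gap around it. The lid is next.

```bash
python3 -m handwheel '[[[20,-2,5,0,0,0],[58,-5,15,0,0,0],[98,-9,30,0,0,0],[140,-12,45,0,0,0],[182,-16,60,0,0,0],[224,-20,75,0,0,0],[266,-23,90,0,0,0],[308,-27,105,0,0,0],[348,-30,120,0,0,0],[370,-32,131,0,0,0]]]' -1
python3 -m handwheel '[[[0,0,0,0,0,0],[0,0,0,0,0,0]]]'
python3 look.py w11
python3 - <<'E'
from h import *
cp=np.load('pics/w11.npy',allow_pickle=True).item(); im=cv2.imread('pics/w11.png')
h=cv2.cvtColor(im,cv2.COLOR_BGR2HSV); print(h[230,310],im[230,310])
k=proj(cp,(601.5,230,57))[0].astype(int); s=cv2.cvtColor(im,cv2.COLOR_BGR2HSV)
f=im.astype(float)+1; m=((f[:,:,2]/f[:,:,0]>1.5)*1).astype(np.uint8); n,l,st,ct=cv2.connectedComponentsWithStats(m)
i=l[k[1],k[0]]; print('knob px',k,st[i],ct[i])
to(601.5,230,56,90)
E
```

```text
t: 29.3
ee_pos: [600.9, 233.4, 149.0]
tcp_rot: [-180.0, -0.2, 90.2]
contact_force: [-0.2, 0.7, -0.0]
grip_width: 85.7
t: 29.5
ee_pos: [601.1, 231.1, 148.7]
tcp_rot: [-180.0, -0.0, 90.2]
contact_force: [0.4, -0.7, 0.9]
grip_width: 85.4
[601.8 230.  149.5]
pot [[347. 624.]]
cup [[168. 525.]]
small [[194. 425.]]
large [[ 38. 192.]]
lid [[320. 213.]]
[ 99  55 184] [184 172 144]
knob px [320 213] [ 299  185   42   44 1422] [319.58720113 206.8649789 ]
now [601.8 230.  149.5] [180.  -0.  90.] t 29.55
shift [ 0.  -0.3 93.5] turn [ 0.    -0.     0.001]
```

View pics/w11.png

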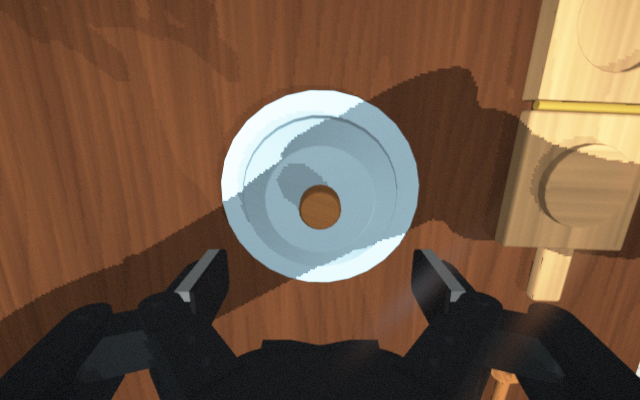

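The knob is centred at about (320,208), with the flange spanning columns 221–419 and rows 90–282. The press and its handle to the right clear the fingers.

```bash
python3 - <<'E'
from h import *
cp=np.load('pics/w11.npy',allow_pickle=True).item(); im=cv2.imread('pics/w11.png')[:,:,::-1]
p=cast(cp,blob(im,(270,200)),8); print(circ(p),circ(p,88)); print(cast(cp,[(320,208)],56))
E
```

```text
(array([600.6, 231.9]), np.float64(87.6), np.float64(0.22), 88.4) (array([600.6, 231.8]), 88, np.float64(0.35), 88.4)
[[600.96612242 233.63284122]]
```

```bash
python3 -m handwheel '[[[1,-1,15,0,0,0],[2,-1,32,0,0,0],[2,-1,50,0,0,0],[2,-1,68,0,0,0],[2,-1,82,0,0,0],[2,-1,91,0,0,0],[2,-1,95,0,0,0],[2,-1,95,0,0,0]]]'
python3 -m handwheel '[[[0,0,0,0,0,0],[0,0,0,0,0,0],[0,0,0,0,0,0],[0,0,0,0,0,0],[0,0,0,0,0,0],[0,0,0,0,0,0],[0,0,0,0,0,0],[0,0,0,0,0,0]]]' 1 60
python3 -m handwheel '[[[0,0,-4,0,0,0],[0,0,-12,0,0,0],[0,0,-30,0,0,0],[0,0,-60,0,0,0],[0,0,-90,0,0,0],[0,0,-120,0,0,0],[0,0,-150,0,0,0],[0,0,-150,0,0,0]]]'
python3 look.py w12; python3 - <<'E'
from h import *
cp=np.load('pics/w12.npy',allow_pickle=True).item(); im=cv2.imread('pics/w12.png')[:,:,::-1]
to(633.2,-252,220,90)
E
```

```text
t: 30.35
ee_pos: [600.7, 231.9, 54.0]
tcp_rot: [180.0, 0.0, 90.1]
contact_force: [-0.6, 0.8, 0.2]
grip_width: 85.5
t: 31.15
ee_pos: [601.3, 232.1, 54.7]
tcp_rot: [179.9, -0.0, 90.1]
contact_force: [-0.2, 0.2, 4.6]
grip_width: 29.9
t: 31.95
ee_pos: [603.9, 231.8, 210.2]
tcp_rot: [179.4, -0.2, 90.0]
contact_force: [1.4, -0.2, -2.1]
grip_width: 29.9
[602.4 231.9 207.6]
pot [[341. 551.]]
cup [[185. 471.]]
small [[212. 373.]]
large [[ 97. 176.]]
lid [[315. 194.]]
now [602.4 231.9 207.6] [ 1.797e+02 -1.000e-01  9.000e+01] t 32.0
shift [-483.9   30.6  -13.2] turn [ 0.006 -0.002  0.001]
```

View pics/w12.png

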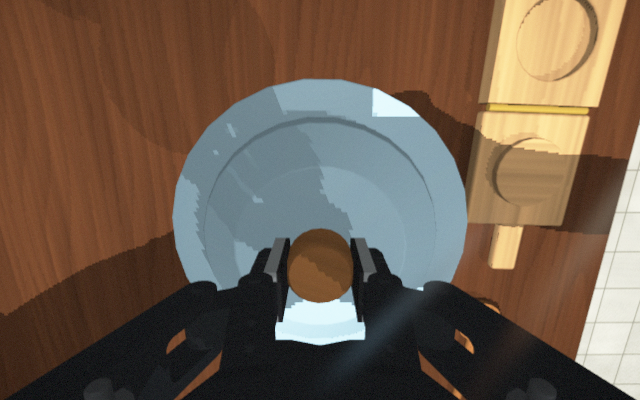

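The lid is held level by its knob, which is centred at (320,266) between the pads. The flange looks even.

```bash
python3 -m handwheel '[[[-10,1,0,0,0,0],[-28,2,0,0,0,0],[-52,4,0,0,0,0],[-80,5,0,0,0,0],[-110,7,0,0,0,0],[-140,9,0,0,0,0],[-170,11,0,0,0,0],[-200,13,0,0,0,0],[-230,15,0,0,0,0],[-245,16,0,0,0,0]]]' | grep ee
python3 -m handwheel '[[[-15,1,0,0,0,0],[-40,2,0,0,0,0],[-70,4,0,0,0,0],[-100,6,0,0,0,0],[-130,8,0,0,0,0],[-160,10,0,0,0,0],[-190,12,0,0,0,0],[-212,13,0,0,0,0],[-228,14,0,0,0,0],[-236,15,0,0,0,0]]]' | grep ee
python3 -m handwheel '[[[0,0,0,0,0,0],[0,0,0,0,0,0],[0,0,0,0,0,0]]]'
python3 - <<'E'
from h import *
cp=np.load('pics/w12.npy',allow_pickle=True).item(); im=cv2.imread('pics/w12.png')[:,:,::-1]
print(cast(cp,[(320,267)],210)); c=blob(im,(230,200)); c=c[c[:,1]<270]
for z in (158,161,164):
    p=cast(cp,c,z); k=abs(np.hypot(*(p-[602.4,233]).T)-88)<6; print(z,k.sum(),len(k),circ(p[k]),circ(p[k],88))
to(633.2,-252,130,90)
E
```

```text
ee_pos: [617.2, -19.0, 206.6]
ee_pos: [629.9, -257.0, 206.3]
t: 34.3
ee_pos: [630.2, -255.2, 206.0]
tcp_rot: [179.9, -0.0, 89.7]
contact_force: [0.1, 0.7, -3.4]
grip_width: 30.1
[[603.79671363 235.1529627 ]]
158 512 802 (array([604.4, 230. ]), np.float64(90.0), np.float64(0.18), 90.7) (array([604.4, 232.4]), 88, np.float64(0.68), 90.7)
161 512 802 (array([604.4, 231.2]), np.float64(88.5), np.float64(0.18), 89.1) (array([604.4, 231.8]), 88, np.float64(0.26), 89.1)
164 512 802 (array([604.4, 232.4]), np.float64(87.0), np.float64(0.17), 87.6) (array([604.4, 231.2]), 88, np.float64(0.36), 87.6)
now [ 630.2 -255.2  206. ] [179.9  -0.   89.7] t 34.3
shift [ 3.2  2.8 76.1] turn [ 0.002 -0.    -0.006]
```

```bash
python3 -m handwheel '[[[1,1,8,0,0,0],[3,3,20,0,0,-0.006],[3,3,34,0,0,-0.006],[3,3,48,0,0,-0.006],[3,3,60,0,0,-0.006],[3,3,68,0,0,-0.006],[3,3,73,0,0,-0.006],[3,3,73,0,0,-0.006],[3,3,73,0,0,-0.006]]]' | grep -E "ee|rot|force"
python3 - <<'E'
from h import *
to(633.2,-252,120,90); im=snapshot('side'); cv2.imwrite('pics/s1.png',cv2.resize(im[180:330,330:530,::-1],None,fx=3,fy=3))
E
```

```text
ee_pos: [633.7, -252.5, 133.4]
tcp_rot: [179.8, 0.0, 90.0]
contact_force: [-1.0, -0.8, -2.9]
now [ 633.7 -252.5  133.4] [179.8   0.   90. ] t 35.2
shift [ 0.6 -0.5 13.4] turn [0.003 0.    0.   ]
```

View pics/s1.png

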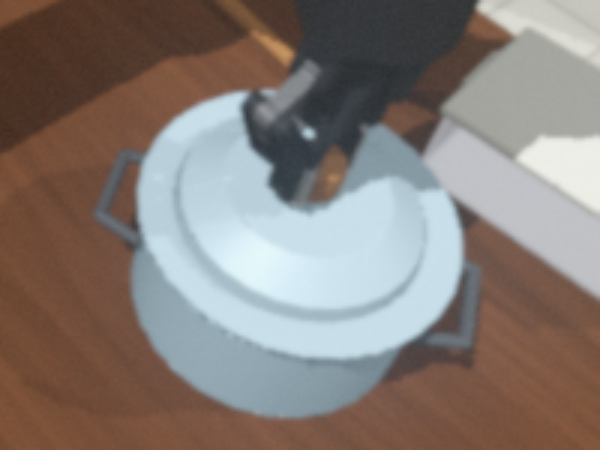

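The side crop shows the lid centred above the pot between the two handles, held level. I'll lower it in small steps.

```bash
python3 -m handwheel '[[[0,0,2,0,0,0],[0,0,4,0,0,0],[0,0,6,0,0,0],[0,0,8,0,0,0],[0,0,10,0,0,0],[0,0,11,0,0,0],[0,0,11,0,0,0]]]' | grep -E "ee|rot|force"
python3 -m handwheel '[[[0,0,1,0,0,0],[0,0,1,0,0,0]]]' | grep -E "ee|force"
python3 -m handwheel '[[[0,0,1,0,0,0],[0,0,1,0,0,0]]]' | grep -E "ee|force"
```

```text
ee_pos: [633.7, -252.5, 122.4]
tcp_rot: [179.8, 0.0, 90.0]
contact_force: [-0.1, -0.0, -2.9]
ee_pos: [633.7, -252.5, 121.3]
contact_force: [-0.1, 0.9, -2.8]
ee_pos: [633.6, -252.4, 120.2]
contact_force: [-0.1, -0.1, -2.9]
```

```bash
python3 -m handwheel '[[[0,0,1,0,0,0],[0,0,1,0,0,0]]]' | grep -E "ee|force"
python3 -m handwheel '[[[0,0,0.7,0,0,0],[0,0,0.7,0,0,0]]]' | grep -E "ee|force"
python3 -m handwheel '[[[0,0,0.6,0,0,0],[0,0,0.6,0,0,0]]]' | grep -E "ee|force"
```

```text
ee_pos: [633.8, -252.4, 119.2]
contact_force: [0.7, -0.4, -2.7]
ee_pos: [633.8, -252.5, 119.0]
contact_force: [-1.0, 0.8, 1.1]
ee_pos: [633.8, -252.6, 118.9]
contact_force: [-1.5, 0.6, 3.3]
```

The lid is bearing on the rim at z 118.9, against 118.7 expected. I'll release it fully before lifting.

```bash
python3 -m handwheel '[[[0,0,0,0,0,0],[0,0,0,0,0,0],[0,0,0,0,0,0],[0,0,0,0,0,0],[0,0,0,0,0,0],[0,0,0,0,0,0]]]' -1
python3 -m handwheel '[[[0,0,-8,0,0,0],[0,0,-30,0,0,0],[0,0,-60,0,0,0],[0,0,-100,0,0,0],[30,0,-120,0,0,0],[60,0,-140,0,0,0],[100,0,-160,0,0,0],[120,0,-165,0,0,0],[120,0,-165,0,0,0]]]' -1
python3 look.py w13
python3 - <<'E'
from h import *
im=cv2.imread('pics/w13.png')[:,:,::-1]; cp=np.load('pics/w13.npy',allow_pickle=True).item()
c=blob(im,proj(cp,(600,-252,73))[0]); p=cast(cp,c,72); k=abs(np.hypot(*(p-[633,-252]).T)-88)<5; print(k.sum(),len(k),circ(p[k]),circ(p[k],88))
a=snapshot('side'); b=snapshot('top'); cp=camera_params('top')
c=blob(b,proj(cp,(600,-252,73))[0]); p=cast(cp,c,72); k=abs(np.hypot(*(p-[633,-252]).T)-88)<5; print('top',k.sum(),len(k),circ(p[k]),circ(p[k],88))
A=cv2.resize(a[180:330,330:530],(533,400)); cv2.imwrite('pics/end.png',np.hstack([A,im[100:400:1,190:450][:,:,:] if 0 else cv2.resize(im[120:400,190:450],(260,400))])[:,:,::-1])
E
```

```text
t: 37.55
ee_pos: [633.8, -252.6, 118.9]
tcp_rot: [179.8, 0.0, 90.0]
contact_force: [-0.6, 0.1, 0.0]
grip_width: 85.2
t: 38.45
ee_pos: [634.6, -127.9, 285.4]
tcp_rot: [179.6, -0.1, 90.4]
contact_force: [0.5, -0.5, -1.3]
grip_width: 85.6
[ 633.8 -130.7  284.8]
pot [[316. 276.]]
cup [[153. 201.]]
small [[175.  30.]]
large [[  35. -315.]]
lid [[ 281. -238.]]
266 428 (array([ 633.5, -252.8]), np.float64(88.0), np.float64(0.37), 92.5) (array([ 633.5, -252.8]), 88, np.float64(0.38), 92.5)
top 98 2483 (array([ 636.1, -250.6]), np.float64(91.3), np.float64(0.69), 92.4) (array([ 633.8, -253.7]), 88, np.float64(0.71), 92.4)
```

View pics/end.png

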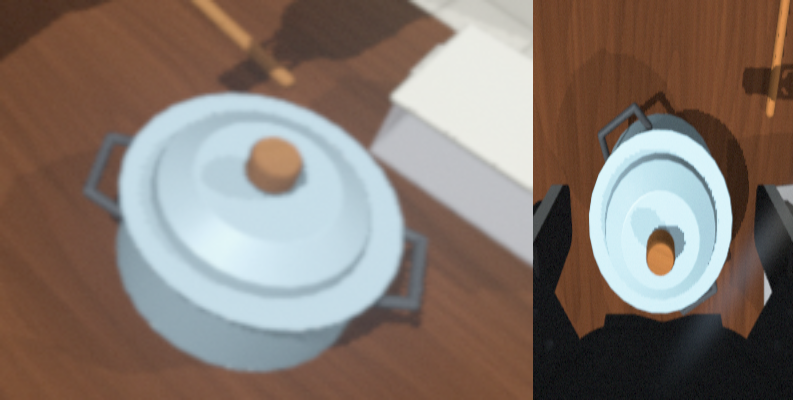

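The lid sits level and centred on the pot: the wrist camera gives (633.5,-252.8), radius 88, at seated height. The robot is clear of everything, so I'm handing the job in.

```bash
python3 -c "
from plant import robot
print(robot.close_job())"
```

```text
the job is handed in; nothing more can be done
None
```

The set is packed in the blue pot in the order you asked: cup, small bowl, large bowl, lid. I handed the job in at about 39 s with the gripper open and clear of everything.

**Last checks**
- **Placing:** I lowered each piece in steps of about 1 mm until the wrist force showed contact, never more than about 6 N. The contact heights matched the given sizes; the lid seated at TCP z 118.9 mm against 118.7 expected.
- **Lid:** it looks level from the side and wrist cameras. The wrist camera puts its centre at (633.5, -252.8) mm.
- **Pot:** it measured within about 1 mm of its starting place each time, about (633, -252) mm. That is also within about 1 mm of the lid's centre.
- **Spoon:** I never went near it, and it looks unmoved in the pictures; I did not measure it again.

**What failed or disagreed**
- **Cup release:** my first opening command was too narrow, so the fingers let go only as the lift began. The cup may have been raised a few millimetres and dropped. It was standing upright in the middle of the pot afterwards. The other three pieces were fully released before I lifted.
- **Cameras:** the top and side cameras put the pot 1–3 mm away from the wrist camera's reading, which is about what the calibration allows. The final free-radius fit of the lid from the top camera was poor: few edge points, radius 91 mm against 88. Fixing the radius at 88 gave (633.8, -253.7) mm, in line with the wrist camera.

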